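# Clamp a radio board and hold a spring probe on its test pad

### The job

Clamp the radio board, parts side up and either way round, in the board holder: lay it on the ledges of both jaws, about midway across their width, and slide the loose jaw in until both ends of the board are home in the grooves. Then draw the spring-tipped probe from its slanted stand and touch its point to the round test pad on the board, the probe standing upright and pressed only lightly, so that its sprung tip is pushed about half way in. Finish while still holding the probe there, and leave the other things on the table where they are.

Things in the scene. Friction and masses are not known exactly. Their poses are not given: they have to be found in the camera images.
- board: Circuit board, 60 (x) x 90 (y) x 2.5 mm, 90 g, parts side up; origin centre of underside, z up. Grip it by the metal shield can in its middle, across the can's 24 mm: can 24 (x) x 34 (y) mm, top 16.5 mm over the underside. Beside the can in x nothing rises over 1.5 mm above the board's face; parts near the -y end rise 10 mm, a crystal at the +y end 4 mm.
- round_pad (a point): Centre of the round test pad, the only round one (10 mm across, ringed by a white line, flush with the board's upper face), at x +16, y +29, z +2.5 mm in the board's frame. The two other pads are square.
- holder: Fixed board holder: base 64 (x) x 176 mm (y -107 to +69), fixed jaw at +y, sliding jaw at -y. Origin under the middle of a clamped board, z up. Black jaws: 50 (x), 18 thick (y), 50 high. Each has a ledge, top at z 38, reaching 24 inwards from its contact face, and a lip at z 43 to 50 reaching 2.5 inwards. Fixed contact face at y +45. End block 30 high at y -93 to -104.
- jaw (a joint): Sliding jaw, m: its contact face is at holder y = -(0.039 + value); larger is wider open, travel 0 to 0.030. Slides stiffly (about 3 N) and stays where left. Starts at 0.018 to 0.026, so the board can be laid between the lips; reads about 0.006 when the board is clamped home.
- jaw_back (a point): Middle of the sliding jaw's flat outer face (18 mm behind its contact face, facing the holder's -y), 42 mm above the table: push here towards the holder's +y to close. The face spans heights 10 to 50 mm; a thumb tab 28 (x) x 10 (y) mm rises flush above it to 67 mm.
- stand: Probe stand, fixed to the table: steel base 108 (its x, -46 to +62) x 72 x 12 mm with a sleeve (inner diameter 10.4 mm, 42 mm long) inclined 20 degrees from vertical, its top leaning to the stand's -x. Origin under the base; the mouth of the sleeve is at x +30, y 0, z +75 mm.
- probe: Test probe, 151 mm long, 67 g, loose in the sleeve (leans 20 to 25 degrees). Origin at its point (tip out), z from point to handle. Round black handle 16 mm thick, z 55 to 148 mm; finger guard 24 mm across at z 50 to 55, resting on the sleeve's mouth; barrel 8.4 mm thick, z 14 to 51; below it the sprung tip, 3 mm thick. Its top is 168 mm above the table. Draw it out along its own z by 55 mm.
- probe_grip (a point): Point on the axis of the probe's handle 115 mm above the point, a good place to grip.
- probe_point (a point): The very point of the probe's sprung tip (moves with the tip).
- probe_tip (a joint): How far the sprung tip is pushed in, in m: 0 out, 0.008 fully in. Spring 450 N/m with 0.45 N preload: about 2.3 N at half travel, 4 N at the end.
- screwdriver_green: Green-handled screwdriver, 165 mm long, lying on the table; origin near its middle. Not to be disturbed.
- eyeglass_loupe: Black eye loupe, 34 mm across, 28 mm high. Not to be disturbed.
- screw_tin: Round tin, 62 mm across, 23 mm high. Not to be disturbed.
- longnose_pliers: Long-nose pliers, 141 mm long, lying flat, 11 mm high. Not to be disturbed.
- tape_black: Roll of black tape, 67 mm across, 19 mm high. Not to be disturbed.

How it is judged:
By the outcome, as a careful person would: the job done as asked, in the order asked, and still so for the second after the job is handed in, while the arm keeps its last pose, push and grip.
It also fails if it takes over 58 s, if anything falls off the work surface, if the arm or the gripper's body presses on something with over 40 N, if the wrist force passes 120 N, or if a joint passes its speed limit or range.

### The arm

A 7-joint arm with a two-finger parallel gripper is mounted at the origin on a cart in front of the work surface, level with it; the furniture and walls round the work are solid. World frame = base frame: x ahead of the robot, y to its left, z up, the work surface at z = 0. Lengths are in m, angles in rad, forces in N, time in s.
With the tool pointing down it reaches from about 0.4 to 0.85 m from the base axis. Payload 4.5 kg.
Tool frame: the origin (TCP) lies between the finger pads; the fingertips stand 11 mm ahead of it and the grasp point (between the pads) lies 8 mm behind it (r.nose_length is the distance from the TCP to the fingertips, in m); z points along the fingers, y is the line along which they close (so a half turn about z gives the same grasp; the last joint's range is limited). The gripper opens to 88 mm and grips with 3 to 60 N. Pads are 18 mm wide; open, the fingers measure 123 mm over their backs; the gripper's body (75 mm by 187 mm) begins 45 mm behind the grasp point.
Start: joints at [1.372, 0.689, -0.195, 1.565, 0.157, 0.902, -0.215], TCP at [0.144, -0.608, 0.25] pointing down, gripper open.
Joint ranges: [-3.01, 3.01], [-0.46, 2.08], [-1.47, 1.51], [0.13, 2.56], [-1, 4.14], [0.04, 2.09], [-2.66, 2.66]. Speed limits (rad/s): [2.57, 2.57, 3.14, 3.14, 3.14, 3.14, 3.14].

### API

Orientations are given as a unit quaternion [x, y, z, w].
In Python, from plant import get_state, snapshot, camera_model, r gives the robot as it stands.
- The arm moves only by the shell command python3 -m inch 'ROWS' [FORCE]. ROWS is text: rows parted by semicolons, each of 7 numbers parted by spaces: the opening, from -1 (shut) to 1 (fully open), then the shift along the tool's x, y, z in m, then the turn, a rotation vector about the tool's x, y, z in rad. A call has 1 to 20 rows; each row shifts and turns the commanded pose from where the row before left it, along the tool's axes as they then stand; what a row does not reach is not made up. A row lasts 1/12 s, in which the tool goes at most 41.7 mm and 7.16 degrees, less where a joint would pass 70% of its speed; a pose out of reach is approached as far as the arm can. A call is refused whole if a number of a shift passes 0.0417 or a number of a turn 0.125, either way. A call with a gripper value outside its range is refused whole. The fingers move at their own pace and stop on an object; FORCE is the grip in N (left out, the last holds). Time passes only in rows, so rows that do not move let the fingers close. It gives the time, the measured TCP pose, the force, the opening and the grip force at its end, in the units of the state.
- get_state(): the state, without advancing time (a new reading comes with each control period).
- snapshot(name): name is "scene" or "top" or "wrist"; returns (picture, depth): 480x640x3 uint8, red, green, blue; 480x640 float32, m along the optical axis (not along the pixel's ray), 0 where there is no reading.
- camera_model(name): a dict with "intrinsics" (3x3 intrinsics, pixels), "view" (4x4, takes a point from world to camera coordinates). Camera axes: x right, y down, z forward; pixel columns grow to the right and rows downward; lengths in m; the calibration is good to about 2 mm. A picture is of the moment at which its call begins: read the wrist's pose just before it. camera_model takes no time and is no camera call; for the wrist camera it gives the pose at the moment of the call.
- r.finish_job(): hands the job in; it is judged then, once.
The state is a dict: "clock": time; "q": joint angles; "qd": joint speeds; "joint_torque": joint torques, N m; "tool_pos": TCP position; "eef_rot": TCP orientation; "contact_force": force on the tool from outside, world axes, zero at the start; "moment": the same for the moment, N m; "opening": opening from 0.0 (shut) to 1.0 (fully open); "finger_force": force on a finger pad.
Only numpy, scipy, OpenCV 4.12 (cv2) and the standard library are available. Lean on these libraries where they do the work, as an engineer would, in place of code of your own. Each camera call takes 0.05 s, during which the arm holds its last target. There are 200 camera calls.

## Working session

There is one attempt and no reset: what is moved stays moved. The work goes in short steps, Python scripts to look and compute and a shell command to move; the robot and the scene stay as the last step left them, time stands still between calls to the robot, and variables do not carry over. Pictures are saved under pics/ and viewed, at most 10 in all, crops included, and the job is handed in when it is done.

```bash
ls; mkdir -p pics; python3 - <<'E'
from plant import *
import cv2,numpy as np
for n in("scene","top"):
    p,d=snapshot(n); cv2.imwrite(f"pics/{n}0.png",p[:,:,::-1]); np.save(f"{n}_d.npy",d)
    m=camera_model(n); print(n,np.round(m["intrinsics"],1).tolist(),np.round(m["view"],3).tolist())
s=get_state();print(s)
E
```

```text
pics
scene [[508.6, 0.0, 311.3], [0.0, 508.6, 244.2], [0.0, 0.0, 1.0]] [[-0.801, -0.598, -0.018, 0.277], [-0.283, 0.405, -0.869, 0.354], [0.527, -0.691, -0.494, 0.626], [0.0, 0.0, 0.0, 1.0]]
top [[581.4, 0.0, 330.7], [0.0, 581.4, 244.0], [0.0, 0.0, 1.0]] [[0.014, -1.0, -0.006, -0.262], [-0.981, -0.012, -0.192, 0.562], [0.192, 0.009, -0.981, 1.072], [0.0, 0.0, 0.0, 1.0]]
{'clock': 0.1, 'q': array([ 1.37181727,  0.68989303, -0.19454112,  1.56623241,  0.15727652,
        0.90246543, -0.21507754]), 'qd': array([-0.00233957, -0.0006831 ,  0.00129409, -0.00288807,  0.00032752,
       -0.00203326,  0.00054649]), 'joint_torque': array([-3.79522273e-03, -5.28504467e+01, -1.27138082e+00, -1.53837276e+01,
       -5.24853577e-02,  2.00382776e-03,  2.65959500e-05]), 'tool_pos': array([ 0.14403018, -0.60762509,  0.24899718]), 'eef_rot': array([ 9.93228281e-01,  1.16176306e-01, -1.33918289e-04, -7.93498629e-04]), 'contact_force': array([0.31462946, 0.39595757, 1.04230554]), 'moment': array([-0.02764174, -0.02413919,  0.0108079 ]), 'finger_force': 0.0, 'opening': 1.0012939807289758}
```

View pics/top0.png

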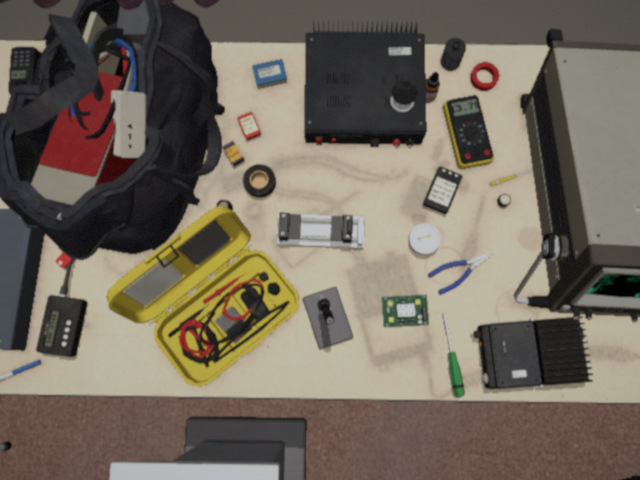

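View pics/scene0.png

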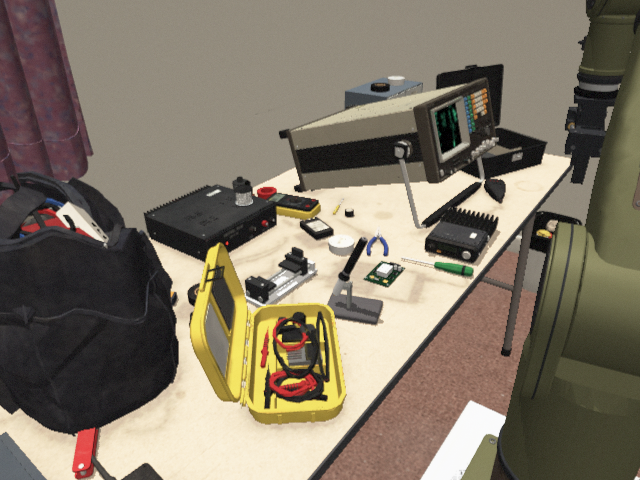

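The top view shows the board at about (405,310), the holder at (320,231), the stand and probe at (328,318), the tin at (424,239), the pliers at (460,272) and the screwdriver at (452,355). The scene view shows the probe leaning, and everything is clear of it. I'll enlarge the work area and compute positions.

```bash
cat > h.py <<'E'
from plant import *
import cv2,numpy as np
from scipy.spatial.transform import Rotation as R
def world(u,v,m,z=None,d=None):
    K,V=m["intrinsics"],m["view"]; Rm,t=V[:3,:3],V[:3,3]; c=-Rm.T@t
    ray=Rm.T@np.array([(u-K[0,2])/K[0,0],(v-K[1,2])/K[1,1],1.])
    return c+ray*(d if d is not None else (z-c[2])/ray[2])
def cloud(d,m):
    v,u=np.indices(d.shape);K,V=m["intrinsics"],m["view"]
    P=np.stack([(u-K[0,2])/K[0,0]*d,(v-K[1,2])/K[1,1]*d,d],-1)
    W=(P-V[:3,3])@V[:3,:3]; W[d<=0]=np.nan; return W
def tool():
    s=get_state(); return np.array(s["tool_pos"]),R.from_quat(s["eef_rot"]),s
E
python3 - <<'E'
from h import *
p=cv2.imread("pics/top0.png"); d=np.load("top_d.npy"); m=camera_model("top")
cv2.imwrite("pics/topc.png",cv2.resize(p[195:365,260:500],None,fx=3.3,fy=3.3,interpolation=cv2.INTER_CUBIC))
W=cloud(d,m)
hsv=cv2.cvtColor(p,cv2.COLOR_BGR2HSV)
g=cv2.inRange(hsv,(40,60,20),(85,255,255)); g[:,:370]=0;g[:,436:]=0;g[:280]=0;g[340:]=0
c=max(cv2.findContours(g,0,2)[0],key=cv2.contourArea)
box=cv2.boxPoints(cv2.minAreaRect(cv2.convexHull(c)))
for b in box: print("board corner",b,world(*b,m,z=.0025).round(4))
for (n,u0,u1,v0,v1) in(("holder",270,370,205,255),("stand",295,360,280,355)):
    S=W[v0:v1,u0:u1].reshape(-1,3)
    for lo,hi in((.008,.016),(.028,.033),(.036,.04),(.045,.053),(.06,.07),(.07,.08),(.12,.14),(.155,.18)):
        q=S[(S[:,2]>lo)&(S[:,2]<hi)]
        if len(q)>3: 
            print(n,lo,hi,len(q),q.mean(0).round(4)); print("    ",cv2.boxPoints(cv2.minAreaRect(q[:,:2].astype(np.float32)*1000)).round(0).tolist())
E
```

```text
board corner [383. 297.] [ 0.4695 -0.3599  0.0025]
board corner [401. 297.] [ 0.47   -0.3957  0.0025]
board corner [401. 325.] [ 0.4148 -0.3952  0.0025]
board corner [383. 325.] [ 0.4143 -0.3597  0.0025]
holder 0.008 0.016 1057 [ 0.5967 -0.2333  0.0119]
     [[561.0, -320.0], [634.0, -322.0], [638.0, -146.0], [565.0, -144.0]]
holder 0.028 0.033 144 [ 0.5982 -0.2924  0.0305]
     [[573.0, -316.0], [628.0, -319.0], [636.0, -155.0], [581.0, -152.0]]
holder 0.036 0.04 345 [ 0.6038 -0.2227  0.0383]
     [[576.0, -308.0], [627.0, -309.0], [631.0, -154.0], [580.0, -153.0]]
holder 0.045 0.053 366 [ 0.6029 -0.2115  0.0501]
     [[577.0, -295.0], [627.0, -296.0], [631.0, -152.0], [580.0, -151.0]]
holder 0.06 0.07 73 [ 0.6006 -0.2908  0.0664]
     [[587.0, -286.0], [587.0, -296.0], [615.0, -296.0], [615.0, -286.0]]
holder 0.07 0.08 12 [ 0.6006 -0.2902  0.0711]
     [[588.0, -292.0], [611.0, -294.0], [612.0, -288.0], [589.0, -286.0]]
stand 0.008 0.016 1528 [ 0.425  -0.2509  0.0125]
     [[361.0, -299.0], [492.0, -299.0], [492.0, -199.0], [361.0, -199.0]]
stand 0.036 0.04 42 [ 0.459  -0.194   0.0377]
     [[439.0, -188.0], [440.0, -238.0], [479.0, -237.0], [477.0, -187.0]]
stand 0.045 0.053 11 [ 0.4658 -0.2384  0.0491]
     [[463.0, -245.0], [467.0, -245.0], [468.0, -232.0], [463.0, -232.0]]
stand 0.06 0.07 20 [ 0.4513 -0.2407  0.0637]
     [[431.0, -238.0], [439.0, -257.0], [467.0, -246.0], [459.0, -226.0]]
stand 0.07 0.08 17 [ 0.4473 -0.2413  0.079 ]
     [[439.0, -234.0], [444.0, -255.0], [461.0, -251.0], [456.0, -230.0]]
stand 0.12 0.14 35 [ 0.4338 -0.248   0.1298]
     [[427.0, -242.0], [430.0, -258.0], [442.0, -255.0], [438.0, -239.0]]
stand 0.155 0.18 87 [ 0.4156 -0.2543  0.1663]
     [[407.0, -246.0], [407.0, -262.0], [425.0, -261.0], [425.0, -246.0]]
```

View pics/topc.png

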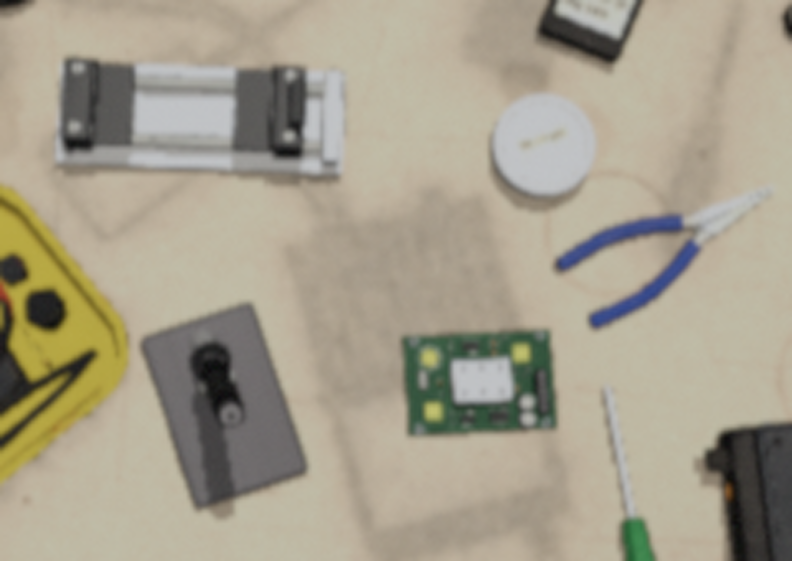

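The crop shows the holder with its fixed jaw on the left (world +y) and the thumb-tab jaw on the right. The board's tall parts are on the right, so board +y is about world +y. The three yellow pads are at upper left (430,357), upper right (522,352) and lower left (433,411), and the upper left one matches (+16,+29). The can is at (482,380).

```bash
cat >> h.py <<'E'
def go(target,xdir=None,zdir=(0,0,-1)):
    """print shift (tool axes) and turn (rotvec, tool axes) from measured pose to target"""
    p,r0,s=tool(); sh=r0.inv().apply(np.array(target)-p)
    print("at",p.round(4),"shift",sh.round(4),end=" ")
    if xdir is not None:
        z=np.array(zdir,float);z/=np.linalg.norm(z);x=np.array(xdir,float);x-=z*(x@z);x/=np.linalg.norm(x)
        rt=R.from_matrix(np.c_[x,np.cross(z,x),z]); print("turn",(r0.inv()*rt).as_rotvec().round(4),end="")
    print()
E
python3 - <<'E'
from h import *
p=cv2.imread("pics/top0.png"); d=np.load("top_d.npy"); m=camera_model("top")
W=cloud(d,m)
hsv=cv2.cvtColor(p,cv2.COLOR_BGR2HSV)
g=cv2.inRange(hsv,(0,0,150),(180,60,255)); M=np.zeros_like(g);M[298:324,390:420]=1;g*=M
c=max(cv2.findContours(g,0,2)[0],key=cv2.contourArea); re=cv2.minAreaRect(c);print("can",re)
print(world(*re[0],m,z=.0165),np.nanmean(W[305:315,400:410].reshape(-1,3),0))
can=world(*re[0],m,z=.0165)
g2=cv2.inRange(hsv,(35,40,20),(90,255,255))
M=np.zeros_like(g);M[285:335,372:440]=1
c=np.vstack(cv2.findContours(g2*M,0,2)[0]);re=cv2.minAreaRect(c);print("board",re,world(*re[0],m,z=.0025))
go([can[0],can[1],.20],[0,1,0])
E
```

```text
can ((405.5, 310.0), (12.0, 17.0), 90.0)
[ 0.44321128 -0.40264587  0.0165    ] [ 0.44408311 -0.40058267  0.01750422]
board ((404.9447326660156, 310.45025634765625), (29.69573974609375, 45.25315475463867), 86.98721313476562) [ 0.44345948 -0.40322945  0.0025    ]
at [ 0.144  -0.6076  0.249 ] shift [ 0.3384 -0.1303  0.0492] turn [-1.4000e-03 -1.0000e-03 -1.3379e+00]
```

```bash
python3 -m inch '1 .034 -.013 .005 0 0 0;1 .034 -.013 .005 0 0 0;1 .034 -.013 .005 0 0 0;1 .034 -.013 .005 0 0 0;1 .034 -.013 .005 0 0 0;1 .034 -.013 .005 0 0 0;1 .034 -.013 .005 0 0 0;1 .034 -.013 .005 0 0 0;1 .034 -.013 .005 0 0 0;1 .034 -.013 .005 0 0 0' && python3 -m inch '1 0 0 0 0 0 -.122;1 0 0 0 0 0 -.122;1 0 0 0 0 0 -.122;1 0 0 0 0 0 -.122;1 0 0 0 0 0 -.122;1 0 0 0 0 0 -.122;1 0 0 0 0 0 -.122;1 0 0 0 0 0 -.122;1 0 0 0 0 0 -.122;1 0 0 0 0 0 -.122;1 0 0 0 0 0 -.122;1 0 0 0 0 0 0;1 0 0 0 0 0 0'
python3 - <<'E'
from h import *
m=camera_model("wrist");p,d=snapshot("wrist");cv2.imwrite("pics/w1.png",p[:,:,::-1]);np.savez("w1.npz",d=d,K=m["intrinsics"],V=m["view"])
V=m["view"];print("cam at",(-V[:3,:3].T@V[:3,3]).round(4),V.round(3).tolist())
go([.4435,-.4030,.2],[0,1,0])
E
```

```text
clock: 0.93
tool_pos: [0.4461, -0.4018, 0.1991]
eef_rot: [0.993, 0.116, -0.0, -0.0]
contact_force: [0.5, -1.2, 0.6]
opening: 1.001
finger_force: 0.0
clock: 2.02
tool_pos: [0.4447, -0.4032, 0.1993]
eef_rot: [0.707, 0.707, 0.0, -0.0]
contact_force: [0.8, 0.4, 0.1]
opening: 1.002
finger_force: 0.0
cam at [ 0.4456 -0.3221  0.3334] [[1.0, 0.001, -0.001, -0.445], [0.001, -0.951, 0.309, -0.41], [-0.001, -0.309, -0.951, 0.218], [0.0, 0.0, 0.0, 1.0]]
at [ 0.4448 -0.4032  0.1994] shift [ 0.0002 -0.0013 -0.0006] turn [-0.0003 -0.0004  0.0004]
```

View pics/w1.png

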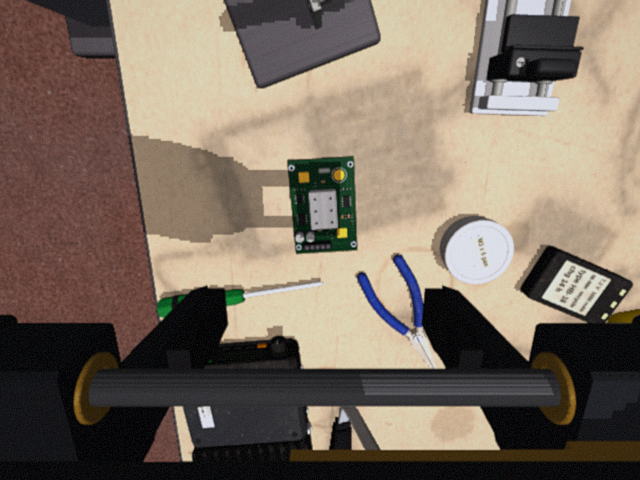

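The wrist view shows the board at x 288–357, y 157–253, with the can at (323,210). The round, ringed pad is at (339,174), which is world +x,+y as expected. The pliers and screwdriver lie to -y of the board.

```bash
python3 - <<'E'
from h import *
z=np.load("w1.npz");m=dict(intrinsics=z["K"],view=z["V"]);p=cv2.imread("pics/w1.png")
hsv=cv2.cvtColor(p,cv2.COLOR_BGR2HSV)
g=cv2.inRange(hsv,(40,80,20),(85,255,200));M=np.zeros_like(g);M[145:262,280:365]=1
c=cv2.convexHull(np.vstack(cv2.findContours(g*M,0,2)[0]))[:,0]
P=np.array([world(u,v,m,z=.0025)[:2] for u,v in c],np.float32)*1000
print("board",cv2.minAreaRect(P))
g=cv2.inRange(hsv,(0,0,110),(180,45,255));M[:]=0;M[186:232,303:342]=1
c=max(cv2.findContours(g*M,0,2)[0],key=cv2.contourArea)[:,0]
P=np.array([world(u,v,m,z=.0165)[:2] for u,v in c],np.float32)*1000
print("can",cv2.minAreaRect(P),len(c))
E
```

```text
board ((443.85577392578125, -400.65911865234375), (58.635032653808594, 88.26033020019531), 3.785945415496826)
can ((444.0505065917969, -400.6531677246094), (23.87775230407715, 34.279388427734375), 3.7231178283691406) 21
```

```bash
python3 -m inch '1 .0026 -.0008 .022 0 0 -.0654;1 0 0 .03 0 0 0;1 0 0 .03 0 0 0;1 0 0 .03 0 0 0;1 0 0 .03 0 0 0;1 0 0 .02 0 0 0;1 0 0 .012 0 0 0;1 0 0 .008 0 0 0;1 0 0 0 0 0 0' && python3 -c "
from h import *
go([.444,-.4006,.017],[-.0654,.998,0])"
```

```text
clock: 2.82
tool_pos: [0.4439, -0.4002, 0.0167]
eef_rot: [0.682, 0.731, -0.0, -0.001]
contact_force: [0.3, 0.1, 0.4]
opening: 0.999
finger_force: 0.0
at [ 0.4439 -0.4002  0.0167] shift [-0.0004  0.     -0.0003] turn [-0.0014 -0.0007  0.0033]
```

```bash
python3 -m inch '-1 0 0 0 0 0 0;-1 0 0 0 0 0 0;-1 0 0 0 0 0 0;-1 0 0 0 0 0 0;-1 0 0 0 0 0 0;-1 0 0 0 0 0 0;-1 0 0 -.01 0 0 0;-1 0 0 -.02 0 0 0;-1 0 0 -.03 0 0 0;-1 0 0 -.035 0 0 0;-1 0 0 -.035 0 0 0;-1 0 0 -.015 0 0 0;-1 0 0 0 0 0 0' 30
```

```text
clock: 3.9
tool_pos: [0.4465, -0.4019, 0.1677]
eef_rot: [0.682, 0.731, 0.001, 0.004]
contact_force: [-0.2, -0.3, 0.7]
opening: 0.041
finger_force: 0.0
```

```bash
python3 - <<'E'
from h import *
m=camera_model("wrist");p,d=snapshot("wrist");cv2.imwrite("pics/w2.png",p[:,:,::-1]);np.savez("w2.npz",d=d,K=m["intrinsics"],V=m["view"])
hsv=cv2.cvtColor(p[:,:,::-1].copy(),cv2.COLOR_BGR2HSV)
go([.444,-.4006,.017],[-.0654,.998,0]);s=get_state();print(s["opening"],s["finger_force"])
E
```

```text
at [ 0.4452 -0.4013  0.1654] shift [ 0.0013 -0.0017  0.1483] turn [0.0035 0.0031 0.0036]
0.008810453148207534 0.0
```

View pics/w2.png

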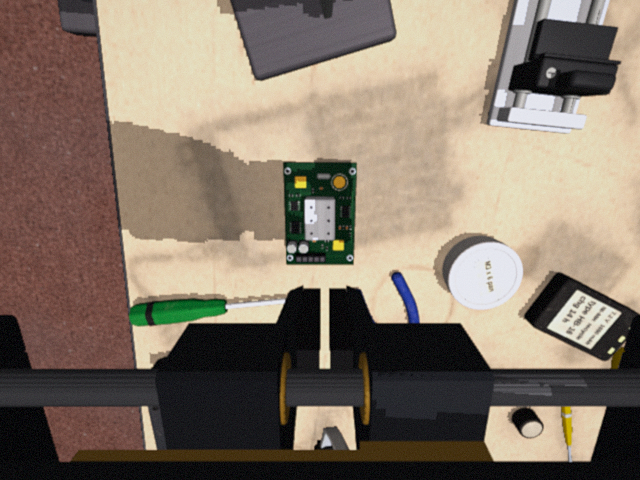

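The board is still on the table (x 283–357, y 162–264). The fingers were too slow and closed in the air during the lift. I'll measure again and retry with a smaller opening and a longer wait.

```bash
python3 - <<'E'
from h import *
z=np.load("w2.npz");m=dict(intrinsics=z["K"],view=z["V"]);p=cv2.imread("pics/w2.png")
hsv=cv2.cvtColor(p,cv2.COLOR_BGR2HSV)
g=cv2.inRange(hsv,(40,80,20),(85,255,200));M=np.zeros_like(g);M[150:275,275:365]=1
c=cv2.convexHull(np.vstack(cv2.findContours(g*M,0,2)[0]))[:,0]
P=np.array([world(u,v,m,z=.0025)[:2] for u,v in c],np.float32)*1000
print("board",cv2.minAreaRect(P))
g=cv2.inRange(hsv,(0,0,110),(180,45,255));M[:]=0;M[190:245,300:340]=1
c=max(cv2.findContours(g*M,0,2)[0],key=cv2.contourArea)[:,0]
P=np.array([world(u,v,m,z=.0165)[:2] for u,v in c],np.float32)*1000
print("can",cv2.minAreaRect(P),len(c))
W=cloud(z["d"],m)
# holder slider jaw: tab and end block points
for lo,hi in((.009,.0135),(.028,.032),(.047,.052),(.064,.07)):
    S=W[0:135,485:625].reshape(-1,3);q=S[(S[:,2]>lo)&(S[:,2]<hi)];print(lo,len(q),cv2.minAreaRect(q[:,:2].astype(np.float32)*1000))
E
```

```text
board ((444.0194091796875, -400.38897705078125), (58.444122314453125, 88.02364349365234), 3.534101963043213)
can ((443.68634033203125, -401.1920166015625), (24.299358367919922, 35.486000061035156), 4.455397605895996) 31
0.009 3602 ((601.404541015625, -274.7646484375), (89.77894592285156, 64.54507446289062), 88.2467269897461)
0.028 1209 ((602.6243286132812, -285.8325500488281), (63.359703063964844, 56.423831939697266), 84.88080596923828)
0.047 1565 ((601.3740844726562, -284.2947998046875), (20.92413902282715, 50.819854736328125), 88.38467407226562)
0.064 714 ((600.8410034179688, -289.6415100097656), (9.90007495880127, 27.548002243041992), 87.2854232788086)
```

```bash
python3 -m inch '0 .001 -.0015 .01 .0035 .003 .0036;0 0 0 .02 0 0 0;0 0 0 .02 0 0 0;0 0 0 .02 0 0 0;0 0 0 .02 0 0 0;0 0 0 .02 0 0 0;0 0 0 .02 0 0 0;0 0 0 .012 0 0 0;0 0 0 .006 0 0 0;0 0 0 0 0 0 0' && python3 -m inch '-1 0 0 0 0 0 0;-1 0 0 0 0 0 0;-1 0 0 0 0 0 0;-1 0 0 0 0 0 0;-1 0 0 0 0 0 0;-1 0 0 0 0 0 0;-1 0 0 0 0 0 0;-1 0 0 0 0 0 0;-1 0 0 0 0 0 0;-1 0 0 0 0 0 0'
```

```text
clock: 4.78
tool_pos: [0.4406, -0.398, 0.0143]
eef_rot: [0.683, 0.73, -0.001, -0.004]
contact_force: [-0.5, 0.2, 0.4]
opening: 0.499
finger_force: 0.0
clock: 5.62
tool_pos: [0.4421, -0.3994, 0.0147]
eef_rot: [0.683, 0.73, -0.0, -0.002]
contact_force: [-0.1, -0.4, -1.0]
opening: 0.267
finger_force: 30.0
```

```bash
python3 -m inch '-1 0 0 -.01 0 0 0;-1 0 0 -.02 0 0 0;-1 0 0 -.03 0 0 0;-1 0 0 -.035 0 0 0;-1 0 0 -.025 0 0 0;-1 0 0 -.01 0 0 0;-1 0 0 0 0 0 0;-1 0 0 0 0 0 0' && python3 -c "
from h import *
go([.603,-.225,.145],[.03,1,0])"
```

```text
clock: 6.28
tool_pos: [0.4422, -0.3998, 0.1445]
eef_rot: [0.684, 0.73, -0.0, -0.002]
contact_force: [0.1, -0.0, -0.8]
opening: 0.269
finger_force: 30.0
at [ 0.4422 -0.3998  0.1445] shift [ 0.1639  0.1719 -0.0007] turn [-0.004  -0.0025  0.0956]
```

```bash
python3 -m inch '-1 0 .015 0 0 0 0;-1 0 .03 0 0 0 0;-1 .01 .03 0 0 0 0;-1 .02 .03 0 0 0 0;-1 .03 .03 0 0 0 0;-1 .03 .022 0 0 0 0;-1 .03 .015 0 0 0 0;-1 .03 0 0 0 0 0;-1 .014 0 0 0 0 .0956;-1 0 0 0 0 0 0;-1 0 0 0 0 0 0' && python3 - <<'E'
from h import *
go([.603,-.225,.145],[.03,1,0])
for n in("wrist","top"):
    m=camera_model(n);p,d=snapshot(n);cv2.imwrite(f"pics/{n}3.png",p[:,:,::-1]);np.savez(f"{n}3.npz",d=d,K=m["intrinsics"],V=m["view"])
s=get_state();print(s["opening"],s["finger_force"])
E
```

```text
clock: 7.2
tool_pos: [0.602, -0.2248, 0.1427]
eef_rot: [0.716, 0.698, -0.002, -0.003]
contact_force: [-0.3, 0.4, -0.4]
opening: 0.269
finger_force: 30.0
at [ 0.602  -0.2248  0.1427] shift [-0.0002  0.001  -0.0023] turn [-0.0074 -0.0022  0.0043]
0.2660693791470269 29.995683431625366
```

View pics/wrist3.png

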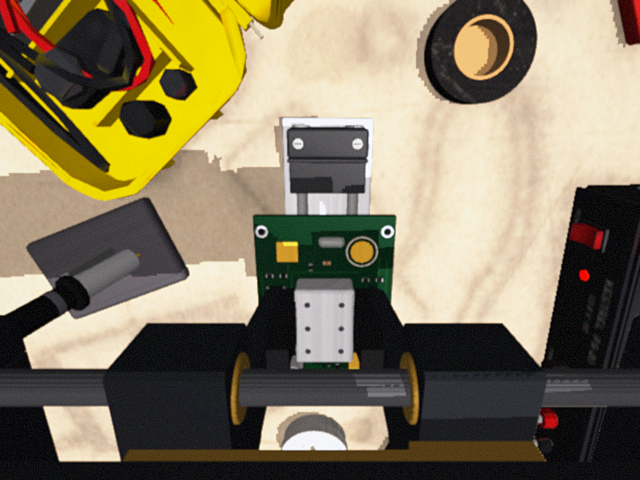

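The wrist view shows the board gripped by the can, with its +y edge at row 215. The fixed jaw is above it (x 288–368, y 127–190), and its screws are at (298,144) and (358,144).

```bash
python3 - <<'E'
from h import *
z=np.load("wrist3.npz");m=dict(intrinsics=z["K"],view=z["V"]);W=cloud(z["d"],m);p=cv2.imread("pics/wrist3.png")
S=W[115:205,275:380].reshape(-1,3)
for lo,hi in((.008,.014),(.035,.04),(.047,.053)):
    q=S[(S[:,2]>lo)&(S[:,2]<hi)];print(lo,len(q),cv2.minAreaRect(q[:,:2].astype(np.float32)*1000),q[:,2].mean())
hsv=cv2.cvtColor(p,cv2.COLOR_BGR2HSV);g=cv2.inRange(hsv,(40,80,20),(85,255,200))>0;g[:205]=0;g[300:]=0;g[:,:245]=0;g[:,405:]=0
q=W[g];q=q[~np.isnan(q[:,0])];print("board z",np.median(q[:,2]));A=np.c_[q[:,:2],np.ones(len(q))]
k=abs(q[:,2]-np.median(q[:,2]))<.004;print("slope",np.linalg.lstsq(A[k],q[k,2],rcond=None)[0])
top=[(u,np.where(g[:,u])[0].min()) for u in range(262,390,6)]
E=np.array([world(u,v,m,z=np.median(q[:,2])) for u,v in top]);print("end edge",E.mean(0).round(4),np.polyfit(E[:,0],E[:,1],1))
for v in(225,240,255):
    us=np.where(g[v])[0];print(world(us.min(),v,m,z=np.median(q[:,2])).round(4),world(us.max(),v,m,z=np.median(q[:,2])).round(4))
z=np.load("top3.npz");m=dict(intrinsics=z["K"],view=z["V"]);W=cloud(z["d"],m);S=W[210:255,270:370].reshape(-1,3);q=S[(S[:,2]>.06)&(S[:,2]<.072)];print("tab top",len(q),q.mean(0) if len(q) else 0)
go([.603,-.225,.145],[.03,1,0])
E
```

```text
0.008 2089 ((604.95263671875, -174.68478393554688), (61.45412826538086, 64.06587219238281), 88.54063415527344) 0.009995960482889246
0.035 2332 ((604.951171875, -171.08961486816406), (41.81146240234375, 49.816856384277344), 89.29595947265625) 0.03707896635595433
0.047 2735 ((605.4295654296875, -159.79861450195312), (20.155136108398438, 49.858238220214844), 88.49271392822266) 0.04898677837879747
board z 0.1298993139912098
slope [-0.00415214 -0.00139237  0.1321285 ]
end edge [ 0.6039 -0.1826  0.1299] [-0.02594482 -0.16694577]
[ 0.5741 -0.1859  0.1299] [ 0.6327 -0.1872  0.1299]
[ 0.5739 -0.1925  0.1299] [ 0.6325 -0.1939  0.1299]
[ 0.5738 -0.1993  0.1299] [ 0.6323 -0.2006  0.1299]
tab top 0 0
at [ 0.6019 -0.2278  0.1433] shift [ 0.0028  0.001  -0.0017] turn [-0.0061 -0.0008 -0.0005]
```

```bash
python3 -m inch '-1 .004 .0007 .005 0 0 0;-1 .004 .0006 .015 0 0 0;-1 0 0 .02 0 0 0;-1 0 0 .02 0 0 0;-1 0 0 .014 0 0 0;-1 0 0 .008 0 0 0;-1 0 0 .004 0 0 0;-1 0 0 0 0 0 0;-1 0 0 0 0 0 0;-1 0 0 0 0 0 0' && python3 -c "
from h import *
go([.6045,-.217,.0525],[.03,1,0]);print(get_state()['contact_force'])
m=camera_model('wrist');p,d=snapshot('wrist');W=cloud(d,m)
hsv=cv2.cvtColor(p,cv2.COLOR_RGB2HSV);g=cv2.inRange(hsv,(40,80,20),(85,255,200))>0;g[:180]=0;g[300:]=0;g[:,:245]=0;g[:,405:]=0
zb=np.nanmedian(W[g][:,2]);E=np.array([world(u,np.where(g[:,u])[0].min(),m,z=zb) for u in range(270,380,6) if g[:,u].any()]);print('board',zb,np.median(E,0))
S=W[60:240,260:400].reshape(-1,3);q=S[(S[:,2]>.047)&(S[:,2]<.053)&(S[:,1]>-.19)];print(cv2.minAreaRect(q[:,:2].astype(np.float32)*1000),q[:,2].mean())
"
```

```text
clock: 8.13
tool_pos: [0.605, -0.2174, 0.0597]
eef_rot: [0.718, 0.696, 0.0, -0.001]
contact_force: [0.3, 0.0, -1.6]
opening: 0.266
finger_force: 30.0
at [ 0.605  -0.2174  0.0597] shift [ 0.0003 -0.0005  0.0072] turn [-0.0018 -0.0022  0.0001]
[ 0.33340339  0.03890311 -1.62080905]
board 0.046787745726830456 [ 0.60679955 -0.17482142  0.04678775]
((608.3289184570312, -167.54327392578125), (35.48091506958008, 56.56572723388672), 88.35662078857422) 0.04874825342484567
```

```bash
python3 -m inch '-1 0 0 .003 0 0 0;-1 0 0 .002 0 0 0;-1 0 0 .001 0 0 0;-1 0 0 0 0 0 0;-1 0 0 0 0 0 0'; python3 -m inch '-1 0 0 .001 0 0 0;-1 0 0 0 0 0 0;-1 0 0 0 0 0 0'
```

```text
clock: 8.6
tool_pos: [0.6041, -0.2171, 0.0526]
eef_rot: [0.718, 0.697, -0.0, -0.002]
contact_force: [-0.0, -0.3, -0.8]
opening: 0.275
finger_force: 30.0
clock: 8.85
tool_pos: [0.6043, -0.2171, 0.0523]
eef_rot: [0.718, 0.696, -0.0, -0.002]
contact_force: [-1.8, -0.3, 5.0]
opening: 0.266
finger_force: 30.0
```

```bash
python3 -m inch '-.1 0 0 0 0 0 0;-.1 0 0 0 0 0 0;-.1 0 0 0 0 0 0;-.1 0 0 0 0 0 0;-.1 0 0 0 0 0 0;-.1 0 0 -.01 0 0 0;-.1 0 0 -.02 0 0 0;-.1 0 0 -.03 0 0 0;-.1 0 0 -.03 0 0 0;-.1 0 0 -.02 0 0 0;-.1 0 0 0 0 0 0;-1 -.03 0 0 0 0 0;-1 -.035 0 0 0 0 0;-1 -.035 0 0 0 0 0;-1 0 0 0 0 0 0;-1 0 0 0 0 0 0' && python3 - <<'E'
from h import *
p,d=snapshot("wrist");m=camera_model("wrist");cv2.imwrite("pics/w4.png",p[:,:,::-1])
W=cloud(d,m).reshape(-1,3)
q=W[(W[:,2]>.062)&(W[:,2]<.072)&(abs(W[:,0]-.6)<.04)&(W[:,1]<-.26)&(W[:,1]>-.33)];print("tab",len(q),cv2.minAreaRect(q[:,:2].astype(np.float32)*1000))
q=W[(W[:,2]>.0375)&(W[:,2]<.042)&(abs(W[:,0]-.6)<.05)&(W[:,1]>-.28)&(W[:,1]<-.16)];print("board",len(q),cv2.minAreaRect(q[:,:2].astype(np.float32)*1000))
go([.601,-.325,.046],[.028,1,0]);print(get_state()["opening"])
E
```

```text
clock: 10.18
tool_pos: [0.6003, -0.3208, 0.1602]
eef_rot: [0.719, 0.695, -0.001, -0.002]
contact_force: [0.8, -0.3, 0.4]
opening: 0.098
finger_force: 0.0
tab 671 ((602.4607543945312, -286.0463562011719), (10.276307106018066, 27.818256378173828), 87.57405853271484)
board 11347 ((609.8428955078125, -219.73992919921875), (103.60515594482422, 61.03917694091797), 88.72138214111328)
at [ 0.6011 -0.3178  0.1606] shift [-0.0076  0.0006  0.1145] turn [-0.0043 -0.0034 -0.0034]
0.054850422536944686
```

View pics/w4.png

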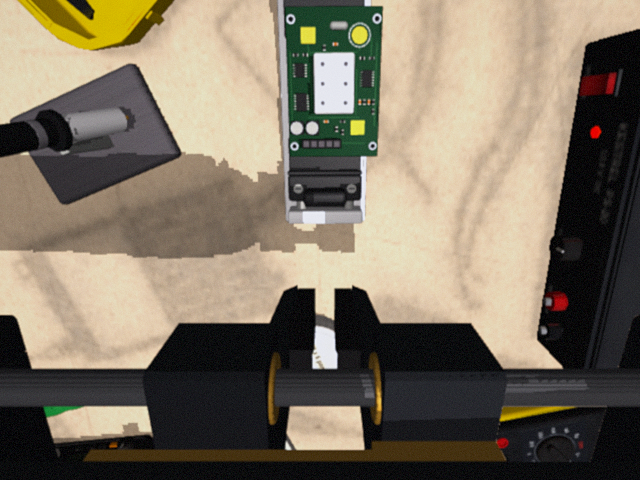

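The view shows the board on both ledges (x 286–382, y 8–157) and the sliding jaw at x 288–362, y 170–208. The board seems a few mm too far to +x, so I'll measure that.

```bash
python3 - <<'E'
from h import *
m=camera_model("wrist");p,d=snapshot("wrist");W=cloud(d,m)
hsv=cv2.cvtColor(p,cv2.COLOR_RGB2HSV);g=cv2.inRange(hsv,(40,80,20),(85,255,200));g[:,:270]=0;g[:,395:]=0;g[165:]=0
c=cv2.convexHull(np.vstack(cv2.findContours(g,0,2)[0]))[:,0]
P=np.array([world(u,v,m,z=.0405)[:2] for u,v in c],np.float32)*1000;print("board",cv2.minAreaRect(P),"z",np.nanmedian(W[g>0][:,2]))
w=W.reshape(-1,3)
for lo,hi in((.045,.052),(.062,.07),(.007,.013)):
    q=w[(w[:,2]>lo)&(w[:,2]<hi)&(abs(w[:,0]-.6)<.045)&(w[:,1]<-.262)&(w[:,1]>-.33)];print(lo,len(q),cv2.minAreaRect(q[:,:2].astype(np.float32)*1000))
print(tool()[0])
E
```

```text
board ((609.3776245117188, -216.65853881835938), (95.39708709716797, 59.12913131713867), 88.17915344238281) z 0.03956792061458146
0.045 1629 ((601.7887573242188, -283.9632263183594), (20.470333099365234, 50.199764251708984), 88.37419128417969)
0.062 667 ((601.6713256835938, -289.358154296875), (10.631912231445312, 27.906658172607422), 88.18116760253906)
0.007 638 ((601.5830688476562, -291.2348937988281), (56.447200775146484, 64.1312026977539), 88.03192901611328)
[ 0.60171388 -0.31604094  0.16082211]
```

```bash
python3 -m inch '.2 .02 0 0 0 0 0;.2 .03 .0005 0 0 0 0;.2 .03 0 0 0 0 0;.2 .0185 0 .01 0 0 0;.2 0 0 .02 0 0 0;.2 0 0 .025 0 0 0;.2 0 0 .02 0 0 0;.2 0 0 .015 0 0 0;.2 0 0 0 0 0 0;.2 0 0 0 0 0 0' && python3 - <<'E'
from h import *
for i in range(3): go([.604,-.218,.056],[.028,1,0])
m=camera_model("wrist");p,d=snapshot("wrist")
g=cv2.inRange(cv2.cvtColor(p,cv2.COLOR_RGB2HSV),(40,80,20),(85,255,200));print(get_state()["opening"])
go([.604,-.218,.056],[.028,1,0])
E
```

```text
clock: 11.12
tool_pos: [0.6046, -0.2165, 0.0712]
eef_rot: [0.717, 0.697, -0.0, -0.003]
contact_force: [0.9, -0.7, 0.4]
opening: 0.601
finger_force: 0.0
at [ 0.6046 -0.2165  0.0712] shift [-0.0015 -0.0005  0.0152] turn [-0.0051 -0.0042  0.0008]
at [ 0.6046 -0.2165  0.0712] shift [-0.0015 -0.0005  0.0152] turn [-0.0051 -0.0042  0.0008]
at [ 0.6046 -0.2165  0.0712] shift [-0.0015 -0.0005  0.0152] turn [-0.0051 -0.0042  0.0008]
0.5992373163923763
at [ 0.6054 -0.2171  0.0723] shift [-0.001  -0.0013  0.0163] turn [-0.0029 -0.0035  0.0001]
```

```bash
python3 -m inch '.2 0 -.0012 .006 -.003 -.0035 0;.2 0 0 .006 0 0 0;.2 0 0 .0035 0 0 0;.2 0 0 0 0 0 0;-1 0 0 0 0 0 0;-1 0 0 0 0 0 0;-1 0 0 0 0 0 0;-1 0 0 0 0 0 0;-1 0 0 0 0 0 0;-1 0 0 0 0 0 0;-1 0 0 0 0 0 0;-1 0 0 0 0 0 0;-1 0 0 0 0 0 0;-1 0 0 0 0 0 0' 6 && python3 -m inch '-.1 0 0 0 0 0 0;-.1 0 0 0 0 0 0;-.1 0 0 0 0 0 0;-.1 0 0 0 0 0 0;-.1 0 0 -.01 0 0 0;-.1 0 0 -.03 0 0 0;-.1 0 0 -.03 0 0 0;-.1 0 0 -.03 0 0 0;-1 -.02 0 0 0 0 0;-1 -.03 0 0 0 0 0;-1 -.03 0 0 0 0 0;-1 -.02 0 0 0 0 0;-1 0 0 0 0 0 0;-1 0 0 0 0 0 0' && cat > bd.py <<'E'
from h import *
m=camera_model("wrist");p,d=snapshot("wrist");W=cloud(d,m);w=W.reshape(-1,3);cv2.imwrite("last.png",p[:,:,::-1])
hsv=cv2.cvtColor(p,cv2.COLOR_RGB2HSV);g=cv2.inRange(hsv,(40,80,20),(85,255,200))
g[(abs(W[...,2]-.0395)>.004)|(abs(W[...,0]-.604)>.045)|(abs(W[...,1]+.215)>.065)]=0
g=cv2.morphologyEx(g,cv2.MORPH_OPEN,np.ones((2,2)))
c=cv2.convexHull(np.vstack(cv2.findContours(g,0,2)[0]))[:,0]
P=np.array([world(u,v,m,z=.0405)[:2] for u,v in c],np.float32)*1000;print("board",cv2.minAreaRect(P),"z",np.nanmedian(W[g>0][:,2]))
for lo,hi in((.045,.052),(.062,.07)):
    q=w[(w[:,2]>lo)&(w[:,2]<hi)&(abs(w[:,0]-.6)<.045)&(w[:,1]<-.262)&(w[:,1]>-.33)]
    if len(q): print(lo,len(q),cv2.minAreaRect(q[:,:2].astype(np.float32)*1000))
g2=(abs(W[...,2]-.0535)<.004)&(abs(W[...,0]-.604)<.03)&(abs(W[...,1]+.218)<.025)
print("can",W[g2].mean(0) if g2.any() else 0)
go([.601,-.325,.046],[.028,1,0])
E
python3 bd.py
```

```text
clock: 12.33
tool_pos: [0.6039, -0.2187, 0.0564]
eef_rot: [0.718, 0.696, -0.0, 0.0]
contact_force: [0.9, -0.4, 1.5]
opening: 0.271
finger_force: 6.0
clock: 13.5
tool_pos: [0.6, -0.3198, 0.1565]
eef_rot: [0.719, 0.695, -0.001, 0.0]
contact_force: [-0.2, 0.1, -0.7]
opening: 0.018
finger_force: 0.0
board ((604.8095703125, -220.5193328857422), (89.27092742919922, 58.8033561706543), 88.43576049804688) z 0.03958188466385706
0.045 1694 ((601.8720703125, -284.1229248046875), (20.800975799560547, 49.91594696044922), 88.412109375)
0.062 699 ((601.613037109375, -289.53216552734375), (10.703804969787598, 27.314979553222656), 88.05326843261719)
can [ 0.60432043 -0.2197364   0.05350738]
at [ 0.6006 -0.3176  0.1566] shift [-0.0074  0.0007  0.1106] turn [-0.0005 -0.0004 -0.0018]
```

```bash
python3 -m inch '-1 -.0075 .0007 .01 0 0 0;-1 0 0 .025 0 0 0;-1 0 0 .03 0 0 0;-1 0 0 .025 0 0 0;-1 0 0 .013 0 0 0;-1 0 0 .006 0 0 0;-1 0 0 0 0 0 0;-1 .005 0 0 0 0 0;-1 .005 0 0 0 0 0;-1 .003 0 0 0 0 0;-1 .003 0 0 0 0 0;-1 .003 0 0 0 0 0;-1 .003 0 0 0 0 0;-1 0 0 0 0 0 0;-1 0 0 0 0 0 0'
```

```text
clock: 14.8
tool_pos: [0.6018, -0.3042, 0.0475]
eef_rot: [0.718, 0.696, -0.001, 0.0]
contact_force: [-0.6, 0.6, 0.4]
opening: 0.009
finger_force: 0.2
```

```bash
python3 -m inch '-1 .003 0 0 0 0 0;-1 .003 0 0 0 0 0;-1 .003 0 0 0 0 0;-1 .003 0 0 0 0 0;-1 .002 0 0 0 0 0;-1 0 0 0 0 0 0' ; python3 -m inch '-1 .002 0 0 0 0 0;-1 .001 0 0 0 0 0;-1 0 0 0 0 0 0'; python3 -m inch '-1 .001 0 0 0 0 0;-1 .001 0 0 0 0 0;-1 0 0 0 0 0 0'
```

```text
clock: 15.3
tool_pos: [0.6021, -0.2893, 0.0473]
eef_rot: [0.717, 0.697, -0.0, -0.0]
contact_force: [-0.2, -1.2, 1.3]
opening: 0.005
finger_force: 1.0
clock: 15.55
tool_pos: [0.6022, -0.2868, 0.0473]
eef_rot: [0.717, 0.697, -0.001, -0.0]
contact_force: [-0.6, -2.8, 2.6]
opening: 0.004
finger_force: 1.3
clock: 15.8
tool_pos: [0.6022, -0.2867, 0.0473]
eef_rot: [0.718, 0.696, -0.001, 0.001]
contact_force: [0.2, -5.1, 2.1]
opening: 0.005
finger_force: 2.7
```

```bash
python3 -m inch '-1 .001 0 0 0 0 0;-1 .001 0 0 0 0 0;-1 0 0 0 0 0 0;-1 0 0 0 0 0 0'; python3 -m inch '-1 .001 0 0 0 0 0;-1 .001 0 0 0 0 0;-1 0 0 0 0 0 0;-1 0 0 0 0 0 0'; python3 bd.py
```

```text
clock: 16.13
tool_pos: [0.6022, -0.2866, 0.0473]
eef_rot: [0.718, 0.696, -0.002, 0.002]
contact_force: [0.4, -7.7, 0.1]
opening: 0.007
finger_force: 4.1
clock: 16.47
tool_pos: [0.6021, -0.2865, 0.0473]
eef_rot: [0.719, 0.695, -0.003, 0.003]
contact_force: [1.6, -11.0, 0.3]
opening: 0.006
finger_force: 5.6
board ((605.0196533203125, -212.61181640625), (88.6337890625, 59.036155700683594), 88.3587646484375) z 0.03955197539606903
0.045 2368 ((602.3427734375, -269.4284362792969), (14.859503746032715, 50.12493896484375), 89.93497467041016)
0.062 2692 ((603.4457397460938, -271.6943664550781), (13.230755805969238, 32.013145446777344), 88.0583724975586)
can [ 0.60380141 -0.21306941  0.05334111]
at [ 0.6021 -0.2865  0.0474] shift [-0.0385  0.0001  0.0017] turn [ 0.0004  0.0078 -0.0048]
```

```bash
python3 -m inch '-1 -.01 0 0 0 0 0;-1 -.015 0 0 0 0 0;-1 0 0 -.02 0 0 0;-1 0 0 -.035 0 0 0;-1 0 0 -.035 0 0 0;-1 0 0 -.035 0 0 0;-1 0 0 -.035 0 0 0;-1 0 0 -.035 0 0 0;-1 0 0 0 0 0 0' && python3 bd.py && python3 -m inch '.2 0 -.03 0 0 0 0;.2 0 -.035 0 0 0 0;.2 0 -.035 0 0 0 0;.2 0 -.035 0 0 0 0;.2 0 -.03 0 0 0 0;.2 0 0 0 0 0 0;.2 0 0 0 0 0 0;.2 0 0 0 0 0 0' && python3 - <<'E'
from h import *
m=camera_model("wrist");p,d=snapshot("wrist");cv2.imwrite("pics/w5.png",p[:,:,::-1]);np.savez("w5.npz",d=d,K=m["intrinsics"],V=m["view"])
print(tool()[0])
E
```

```text
clock: 17.27
tool_pos: [0.6058, -0.3047, 0.2496]
eef_rot: [0.717, 0.697, 0.003, 0.005]
contact_force: [0.6, -0.3, 1.0]
opening: 0.009
finger_force: 0.0
board ((605.1077880859375, -213.30624389648438), (87.34690856933594, 58.49834060668945), 88.2369384765625) z 0.039664232106016196
0.045 490 ((601.8864135742188, -268.70196533203125), (13.657456398010254, 49.59381866455078), 89.58401489257812)
0.062 370 ((602.1407470703125, -270.4557800292969), (9.720980644226074, 28.02775001525879), 88.08679962158203)
can [ 0.60356662 -0.21367191  0.05335224]
at [ 0.6042 -0.3045  0.2462] shift [-0.0204 -0.004   0.2002] turn [ 0.0067  0.0005 -0.0004]
clock: 17.98
tool_pos: [0.4375, -0.3002, 0.2417]
eef_rot: [0.717, 0.697, 0.0, -0.0]
contact_force: [0.9, 0.6, -1.0]
opening: 0.58
finger_force: 0.0
[ 0.43807383 -0.30024124  0.24188001]
```

View pics/w5.png

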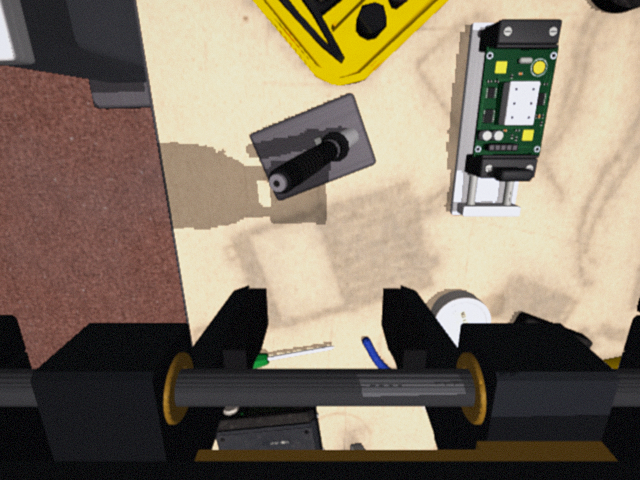

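The view shows the clamped board in the holder at upper right. The probe handle runs from its end at (280,183) to the guard at (340,145), on the stand at (312,147). I'll fit the handle axis to the depth points with the known 8 mm radius.

```bash
cat > pf.py <<'E'
from h import *
from scipy.optimize import least_squares
def fit(d,m,c0=(.43,-.248),zr=(.095,.155),rad=.05):
    W=cloud(d,m).reshape(-1,3);W=W[~np.isnan(W[:,0])]
    q=W[(W[:,2]>zr[0])&(W[:,2]<zr[1])&(np.hypot(W[:,0]-c0[0],W[:,1]-c0[1])<rad)]
    def res(a):
        u=np.array([a[2],a[3],1.]);u/=np.linalg.norm(u);v=q-[a[0],a[1],.12]
        return np.linalg.norm(np.cross(v,u),axis=1)-.008
    s=least_squares(res,[*c0,-.36,-.15],loss="soft_l1",f_scale=.001);a=s.x
    u=np.array([a[2],a[3],1.]);u/=np.linalg.norm(u)
    print("n",len(q),"rms mm",1e3*np.sqrt(np.mean(res(a)**2)),"tilt",np.degrees(np.arccos(u[2])),"az",np.degrees(np.arctan2(u[1],u[0])))
    P=np.array([a[0],a[1],.12]);top=W[(np.hypot(W[:,0]-.415,W[:,1]+.255)<.015)][:,2].max()
    print("top z",top)
    # top of the probe (highest rim) 168 mm: cap centre z=.168-.008*sin(tilt), at 151 (z 148..151)
    ztop=.168-.007*np.hypot(u[0],u[1]); L=(ztop-.12)/u[2]; cap=P+u*L
    grip=cap-u*.036
    print("axis",u.round(4),"cap",cap.round(4),"grip",grip.round(4),"point",(cap-.151*u).round(4)); return grip,u
if __name__=="__main__":
    z=np.load("w5.npz");m=dict(intrinsics=z["K"],view=z["V"]);g,u=fit(z["d"],m)
    print("mouth check", (g-u*.06).round(4))
    for xd in((u[1],-u[0],0),(-u[1],u[0],0),(-u[0],-u[1],0)):
        go(g+u*.08+u*-.008,xd,-u)
E
python3 pf.py
```

```text
n 1012 rms mm 0.3043450502935805 tilt 22.64250411928832 az -160.43550585276424
top z 0.3189482761679375
axis [-0.3628 -0.1289  0.9229] cap [ 0.4124 -0.2542  0.1653] grip [ 0.4255 -0.2495  0.1321] point [ 0.4672 -0.2347  0.0259]
mouth check [ 0.4473 -0.2418  0.0767]
at [ 0.4381 -0.3002  0.2419] shift [ 0.0403 -0.0399  0.0434] turn [-0.3904  0.0725 -0.3652]
at [ 0.4381 -0.3002  0.2419] shift [ 0.0403 -0.0399  0.0434] turn [0.1012 0.5447 2.723 ]
at [ 0.4381 -0.3002  0.2419] shift [ 0.0403 -0.0399  0.0434] turn [-0.2373  0.3456  1.1843]
```

```bash
python3 -m inch '.2 0 0 0 -.0781 .0145 -.073;.2 0 0 0 -.0781 .0145 -.073;.2 0 0 0 -.0781 .0145 -.073;.2 0 0 0 -.0781 .0145 -.073;.2 0 0 0 -.0781 .0145 -.073;.2 0 0 0 0 0 0;.2 0 0 0 0 0 0' && python3 - <<'E'
from h import *
u=np.array([-.3628,-.1289,.9229]);g=np.array([.4255,-.2495,.1321])
go(g+u*.072,(u[1],-u[0],0),-u)
E
```

```text
clock: 18.62
tool_pos: [0.4368, -0.3017, 0.2417]
eef_rot: [0.568, 0.8, 0.16, 0.112]
contact_force: [0.2, -0.7, -0.1]
opening: 0.6
finger_force: 0.0
at [ 0.4368 -0.3017  0.2417] shift [ 0.0527 -0.0361  0.0318] turn [-0.0017  0.0004 -0.0056]
```

```bash
python3 -m inch '.2 .02 -.012 0 0 0 -.0056;.2 .02 -.012 0 0 0 0;.2 .0125 -.012 .01 0 0 0;.2 0 0 .022 0 0 0;.2 0 0 0 0 0 0;.2 0 0 0 0 0 0;.2 0 0 0 0 0 0' && python3 - <<'E'
from h import *
u=np.array([-.3628,-.1289,.9229]);g=np.array([.4255,-.2495,.1321])
go(g-u*.008,(u[1],-u[0],0),-u)
m=camera_model("wrist");p,d=snapshot("wrist");np.savez("w6.npz",d=d,K=m["intrinsics"],V=m["view"]);cv2.imwrite("pics/w6.png",p[:,:,::-1])
import pf; g,u=pf.fit(d,m,zr=(.09,.16),rad=.03); go(g-u*.008,(u[1],-u[0],0),-u)
E
```

```text
clock: 19.2
tool_pos: [0.4015, -0.2584, 0.1998]
eef_rot: [0.563, 0.803, 0.159, 0.115]
contact_force: [0.3, -0.2, 0.2]
opening: 0.596
finger_force: 0.0
at [ 0.4015 -0.2584  0.1998] shift [ 0.0006 -0.0024  0.0804] turn [-0.0003  0.0023  0.0068]
n 1041 rms mm 0.2525619051202075 tilt 22.69327072432507 az -160.40234883153823
top z 0.2778232872625266
axis [-0.3634 -0.1294  0.9226] cap [ 0.4126 -0.2542  0.1653] grip [ 0.4257 -0.2495  0.1321] point [ 0.4675 -0.2346  0.026 ]
at [ 0.4011 -0.2588  0.1999] shift [ 0.0008 -0.0018  0.0807] turn [-0.0008  0.0031  0.0055]
```

View pics/w6.png

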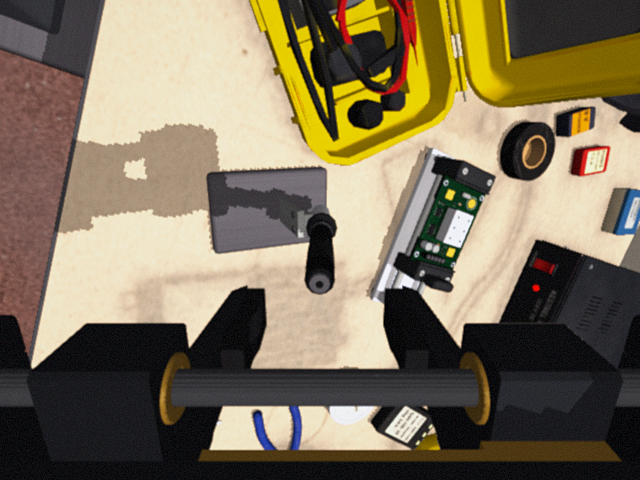

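The handle cap at (319,280) is centred between the fingers and the fit repeats. I'll go down along the axis and grip.

```bash
python3 -m inch '.2 .0007 -.002 .01 -.0005 .003 .006;.2 0 0 .02 0 0 0;.2 0 0 .02 0 0 0;.2 0 0 .015 0 0 0;.2 0 0 .01 0 0 0;.2 0 0 .005 0 0 0;.2 0 0 0 0 0 0;.2 0 0 0 0 0 0' && python3 - <<'E'
from h import *
u=np.array([-.3632,-.1292,.9227]);g=np.array([.4256,-.2495,.1321])
go(g-u*.008,(u[1],-u[0],0),-u)
E
```

```text
clock: 19.92
tool_pos: [0.4178, -0.2557, 0.1518]
eef_rot: [0.566, 0.801, 0.159, 0.111]
contact_force: [-0.3, 0.8, -0.6]
opening: 0.603
finger_force: 0.0
at [ 0.4178 -0.2557  0.1518] shift [0.0032 0.0013 0.0298] turn [-0.006  -0.0025 -0.0017]
```

```bash
python3 -m inch '.2 .0015 .0006 .008 -.003 0 0;.2 .0015 .0006 .008 -.003 0 0;.2 0 0 .008 0 0 0;.2 0 0 0 0 0 0;.2 0 0 0 0 0 0' && python3 - <<'E'
from h import *
u=np.array([-.3632,-.1292,.9227]);g=np.array([.4256,-.2495,.1321])
go(g-u*.008,(u[1],-u[0],0),-u);print(get_state()["q"].round(3))
E
```

```text
clock: 20.33
tool_pos: [0.4221, -0.2501, 0.1341]
eef_rot: [0.566, 0.801, 0.16, 0.108]
contact_force: [0.0, -0.3, 0.2]
opening: 0.602
finger_force: 0.0
at [ 0.4221 -0.2501  0.1341] shift [-0.0007  0.0025  0.0112] turn [-0.0072 -0.0087 -0.0028]
[ 1.066  0.804 -0.684  2.249  1.705  0.155 -0.741]
```

```bash
python3 -m inch '.2 -.0003 .0012 .003 -.003 -.004 -.001;.2 -.0003 .0012 .003 -.003 -.004 -.001;.2 0 0 .003 0 0 0;.2 0 0 .002 0 0 0;.2 0 0 0 0 0 0;.2 0 0 0 0 0 0' && python3 - <<'E'
from h import *
u=np.array([-.3632,-.1292,.9227]);g=np.array([.4256,-.2495,.1321])
go(g-u*.008,(u[1],-u[0],0),-u);print(get_state()["q"].round(3))
E
```

```text
clock: 20.83
tool_pos: [0.4283, -0.2483, 0.1247]
eef_rot: [0.565, 0.801, 0.16, 0.113]
contact_force: [-0.4, 0.2, 0.3]
opening: 0.601
finger_force: 0.0
at [ 0.4283 -0.2483  0.1247] shift [-0.0003  0.0001  0.    ] turn [-0.002  -0.0004  0.0007]
[ 1.098  0.853 -0.769  2.251  1.792  0.241 -0.825]
```

Aligned; closing the gripper.

```bash
python3 -m inch '-1 0 0 0 0 0 0;-1 0 0 0 0 0 0;-1 0 0 0 0 0 0;-1 0 0 0 0 0 0;-1 0 0 0 0 0 0;-1 0 0 0 0 0 0;-1 0 0 0 0 0 0;-1 0 0 0 0 0 0;-1 0 0 0 0 0 0;-1 0 0 0 0 0 0;-1 0 0 0 0 0 0;-1 0 0 0 0 0 0' 35 && python3 -m inch '-1 0 0 -.004 0 0 0;-1 0 0 -.008 0 0 0;-1 0 0 -.008 0 0 0;-1 0 0 -.008 0 0 0;-1 0 0 -.008 0 0 0;-1 0 0 -.008 0 0 0;-1 0 0 -.008 0 0 0;-1 0 0 -.008 0 0 0;-1 0 0 -.008 0 0 0;-1 0 0 0 0 0 0;-1 0 0 0 0 0 0' && python3 -c "
from h import *
u=np.array([-.3632,-.1292,.9227]);g=np.array([.4256,-.2495,.1321])
go(g+u*.06,(u[1],-u[0],0),-u);print(get_state()['q'].round(3))"
```

```text
clock: 21.83
tool_pos: [0.4284, -0.2482, 0.1246]
eef_rot: [0.565, 0.801, 0.16, 0.113]
contact_force: [-0.6, -0.4, 1.1]
opening: 0.17
finger_force: 35.0
clock: 22.75
tool_pos: [0.4043, -0.2571, 0.1859]
eef_rot: [0.565, 0.801, 0.16, 0.113]
contact_force: [0.3, 0.3, -0.7]
opening: 0.172
finger_force: 35.0
at [ 0.4043 -0.2571  0.1859] shift [ 0.      0.0002 -0.0016] turn [-0.0015  0.0005 -0.    ]
[ 1.215  0.727 -0.858  2.24   1.113  0.244 -0.159]
```

```bash
python3 -m inch '-1 0 0 -.015 0 0 0;-1 0 0 -.02 0 0 0;-1 0 0 -.02 0 0 0;-1 0 0 -.01 0 0 0;-1 0 0 0 0 0 0' && python3 -c "
from h import *
go([.6214,-.1842,.2],(-.336,.942,0))
m=camera_model('top');p,d=snapshot('top');np.savez('t7.npz',d=d,K=m['intrinsics'],V=m['view']);cv2.imwrite('t7.png',p[:,:,::-1])"
```

```text
clock: 23.17
tool_pos: [0.381, -0.2659, 0.2466]
eef_rot: [0.566, 0.801, 0.16, 0.114]
contact_force: [0.4, -0.4, -0.6]
opening: 0.174
finger_force: 35.0
at [ 0.381  -0.2659  0.2466] shift [-0.0034  0.2164  0.1406] turn [ 0.3947  0.0019 -0.0013]
```

```bash
python3 -m inch '-1 0 0 0 .0987 0 0;-1 0 0 0 .0987 0 0;-1 0 0 0 .0987 0 0;-1 0 0 0 .0987 0 0;-1 0 .015 0 0 0 0;-1 0 .03 0 0 0 0;-1 0 .035 0 0 0 0;-1 0 .035 0 0 0 0;-1 0 .035 0 0 0 0;-1 0 .035 0 0 0 0;-1 0 .03 0 0 0 0;-1 0 .02 0 0 0 0;-1 0 .01 0 0 0 0;-1 0 0 0 0 0 0;-1 0 0 0 0 0 0;-1 0 0 0 0 0 0' && python3 - <<'E'
from h import *
go([.6214,-.1842,.18],(-.336,.942,0))
for n in("wrist","top","scene"):
    m=camera_model(n);p,d=snapshot(n);np.savez(f"{n}8.npz",d=d,K=m["intrinsics"],V=m["view"]);cv2.imwrite(f"pics/{n}8.png",p[:,:,::-1])
a=cv2.imread("pics/wrist8.png");b=cv2.imread("pics/scene8.png")
cv2.imwrite("pics/two8.png",np.hstack([cv2.resize(a[:420,160:560],(400,420)),cv2.resize(b[180:320,230:363],(400,420),interpolation=cv2.INTER_CUBIC)]))
E
```

```text
clock: 24.55
tool_pos: [0.6107, -0.1833, 0.2445]
eef_rot: [0.576, 0.817, -0.002, -0.001]
contact_force: [0.2, -0.5, -1.0]
opening: 0.17
finger_force: 35.0
at [ 0.6107 -0.1833  0.2445] shift [-0.0044  0.01    0.0644] turn [-0.0036  0.001   0.0001]
```

View pics/two8.png

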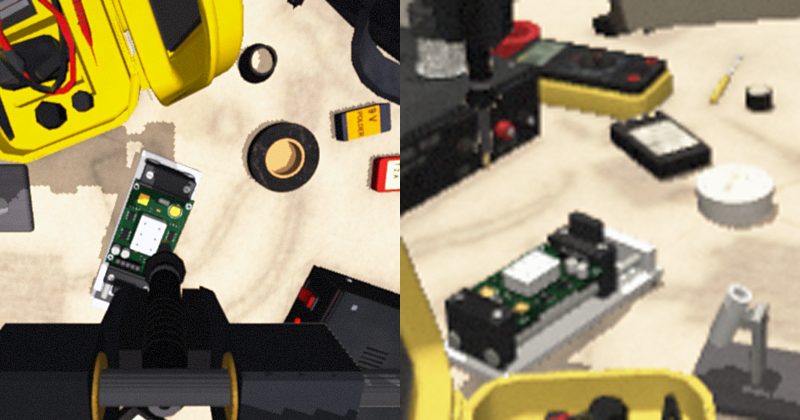

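The left (wrist) half shows the round pad at crop (175,211), which is image (335,211), and the held probe hiding its own tip. The right (scene) half shows the tip at about image (259,233) and the sleeve empty.

```bash
python3 - <<'E'
from h import *
import pf
z=np.load("wrist8.npz");m=dict(intrinsics=z["K"],view=z["V"]);p=cv2.imread("pics/wrist8.png");W=cloud(z["d"],m)
hsv=cv2.cvtColor(p,cv2.COLOR_BGR2HSV);g=cv2.inRange(hsv,(18,110,120),(35,255,255));g[:190]=0;g[225:]=0;g[:,:322]=0;g[:,:]*=1;g[:,350:]=0
M=cv2.moments(g,True);u,v=M["m10"]/M["m00"],M["m01"]/M["m00"];print("pad px",u,v,M["m00"],world(u,v,m,z=.0405).round(4),W[int(v),int(u)].round(4))
c=np.array([.612,-.183])
w=W.reshape(-1,3)
from scipy.optimize import least_squares
def axfit(lo,hi,r):
    q=w[(w[:,2]>lo)&(w[:,2]<hi)&(np.hypot(*(w[:,:2]-c).T)<.013)]
    zc=(lo+hi)/2
    def res(a):
        U=np.array([a[2],a[3],1.]);U/=np.linalg.norm(U);return np.linalg.norm(np.cross(q-[a[0],a[1],zc],U),axis=1)-r
    s=least_squares(res,[*c,0,0],loss="soft_l1",f_scale=.0007);a=s.x
    zt=.2445-.107
    print("handle",len(q),a.round(4),"zc",zc,"rms",np.sqrt(np.mean(res(a)**2)).round(5),"point xy",(a[:2]+a[2:]*(zt-zc)).round(4))
axfit(.198,.228,.008)
z=np.load("scene8.npz");m=dict(intrinsics=z["K"],view=z["V"]);W=cloud(z["d"],m);K,V=m["intrinsics"],m["view"]
w=W.reshape(-1,3);q=w[(np.hypot(*(w[:,:2]-c).T)<.02)&(w[:,2]>.12)&(w[:,2]<.195)]
for lo in np.arange(.12,.195,.005):
    k=q[(q[:,2]>=lo)&(q[:,2]<lo+.005)]
    if len(k):print(lo.round(3),len(k),k.mean(0).round(4))
print(q[:,2].min())
P=V[:3,:3]@np.array([.6107,-.1833,.1375])+V[:3,3];print("expected tip px",(K@P/P[2])[:2])
E
```

```text
pad px 334.63157894736844 210.8 95.0 [ 0.6212 -0.1838  0.0405] [ 0.6204 -0.1833  0.0401]
handle 761 [ 6.115e-01 -1.835e-01  4.800e-03 -6.000e-04] zc 0.21300000000000002 rms 0.00025 point xy [ 0.6112 -0.1835]
0.14 2 [ 0.6099 -0.1851  0.143 ]
0.145 4 [ 0.6081 -0.1822  0.1476]
0.15 5 [ 0.6081 -0.1836  0.1527]
0.155 7 [ 0.607  -0.1814  0.158 ]
0.16 9 [ 0.6074 -0.1811  0.1626]
0.165 14 [ 0.6068 -0.1821  0.1671]
0.17 8 [ 0.6074 -0.1822  0.1724]
0.175 9 [ 0.6079 -0.181   0.1768]
0.18 13 [ 0.6069 -0.1819  0.1831]
0.19 34 [ 0.6043 -0.1794  0.1933]
0.14106859113342957
expected tip px [258.25845039 237.68530101]
```

```bash
python3 -m inch '-1 -.0036 .0093 0 -.003 .001 0;-1 0 0 .015 0 0 0;-1 0 0 .02 0 0 0;-1 0 0 .02 0 0 0;-1 0 0 .015 0 0 0;-1 0 0 .01 0 0 0;-1 0 0 .005 0 0 0;-1 0 0 0 0 0 0;-1 0 0 0 0 0 0;-1 0 0 0 0 0 0' && cat > tip.py <<'E'
from h import *
from scipy.optimize import least_squares
T,_,s=tool();go([.6212,-.1838,.1475],(-.336,.942,0));print(s["contact_force"])
m=camera_model("wrist");p,d=snapshot("wrist");W=cloud(d,m);w=W.reshape(-1,3);c=T[:2];lo,hi=T[2]-.045,T[2]-.015
q=w[(w[:,2]>lo)&(w[:,2]<hi)&(np.hypot(*(w[:,:2]-c).T)<.013)];zc=(lo+hi)/2
def res(a):
    U=np.array([a[2],a[3],1.]);U/=np.linalg.norm(U);return np.linalg.norm(np.cross(q-[a[0],a[1],zc],U),axis=1)-.008
a=least_squares(res,[*c,0,0],loss="soft_l1",f_scale=.0007).x
print("axis",len(q),a.round(4),"point",(a[:2]+a[2:]*(T[2]-.107-zc)).round(4))
g=cv2.inRange(cv2.cvtColor(p,cv2.COLOR_RGB2HSV),(18,110,120),(35,255,255))
g[(abs(W[...,2]-.04)>.004)|(np.hypot(W[...,0]-.6212,W[...,1]+.1838)>.009)]=0
M=cv2.moments(g,True);print("pad px count",M["m00"])
if M["m00"]>20: print(world(M["m10"]/M["m00"],M["m01"]/M["m00"],m,z=.0405).round(4))
cv2.imwrite("pics/w9.png",cv2.resize(p[150:300,240:440,::-1],(800,600)))
p,_=snapshot("scene");cv2.imwrite("pics/s9.png",cv2.resize(p[200:300,220:353,::-1],(798,600),interpolation=cv2.INTER_CUBIC))
E
python3 tip.py
```

```text
clock: 25.53
tool_pos: [0.6224, -0.1829, 0.1616]
eef_rot: [0.576, 0.817, 0.002, 0.001]
contact_force: [0.5, -0.2, -0.0]
opening: 0.171
finger_force: 35.0
at [ 0.6224 -0.1829  0.1616] shift [-0.0004 -0.0015  0.014 ] turn [ 0.0036 -0.0004 -0.0002]
[ 0.46151259 -0.15600779 -0.01419958]
axis 779 [ 0.6234 -0.183   0.0007 -0.0071] point [ 0.6233 -0.1824]
pad px count 281.0
[ 0.572  -0.1488  0.0405]
```

View pics/s9.png

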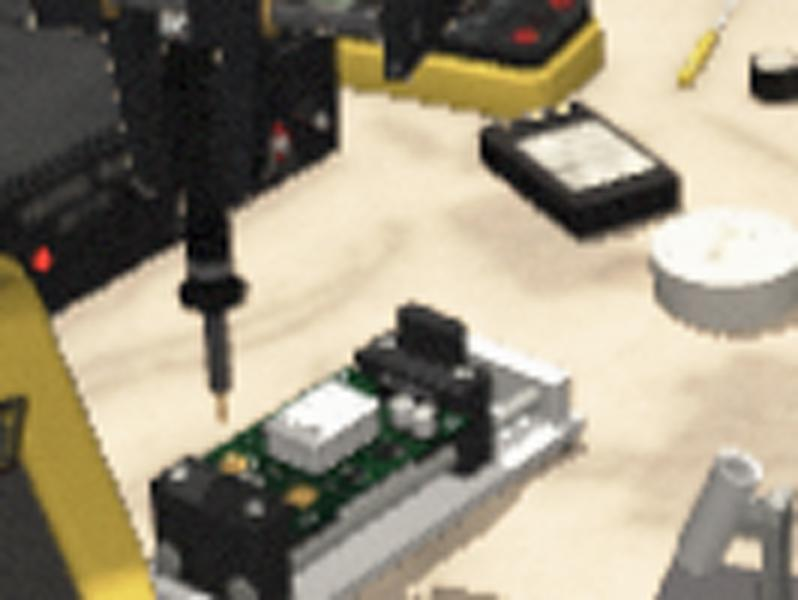

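The scene crop shows the tip at (223,418) above the round pad at (236,462), 14 mm short of touching. I'll cross-check the sideways offset with rays from this view.

```bash
python3 - <<'E'
from h import *
m=camera_model("scene")
for z in(.0535,.0545,.0555): print(world(220+223/6,200+419/6,m,z=z).round(4))
print("pad",world(220+236/6,200+462/6,m,z=.0405).round(4))
E
```

```text
[ 0.6265 -0.1887  0.0535]
[ 0.6254 -0.1876  0.0545]
[ 0.6243 -0.1865  0.0555]
pad [ 0.6186 -0.1853  0.0405]
```

```bash
python3 -m inch '-1 0 -.003 .002 .0036 0 0;-1 0 0 .004 0 0 0;-1 0 0 .003 0 0 0;-1 0 0 0 0 0 0;-1 0 0 0 0 0 0;-1 0 0 0 0 0 0' && python3 tip.py; python3 -c "
import cv2,numpy as np
cv2.imwrite('pics/c10.png',np.hstack([cv2.resize(cv2.imread('pics/s9.png')[300:,60:360],(400,400)),cv2.resize(cv2.imread('pics/w9.png'),(400,300))[:300].copy() if 0 else cv2.resize(cv2.imread('pics/w9.png'),(400,400))]))"
```

```text
clock: 26.13
tool_pos: [0.6189, -0.1839, 0.1514]
eef_rot: [0.576, 0.817, -0.0, -0.001]
contact_force: [-1.2, -0.2, -0.7]
opening: 0.172
finger_force: 35.0
at [ 0.6189 -0.1839  0.1514] shift [-0.0007  0.0023  0.0039] turn [-0.0018 -0.0012 -0.    ]
[-1.19644524 -0.22374821 -0.74734973]
axis 780 [ 0.6197 -0.1841  0.0037 -0.0058] point [ 0.6194 -0.1836]
pad px count 256.0
[ 0.5649 -0.1402  0.0405]
```

View pics/c10.png

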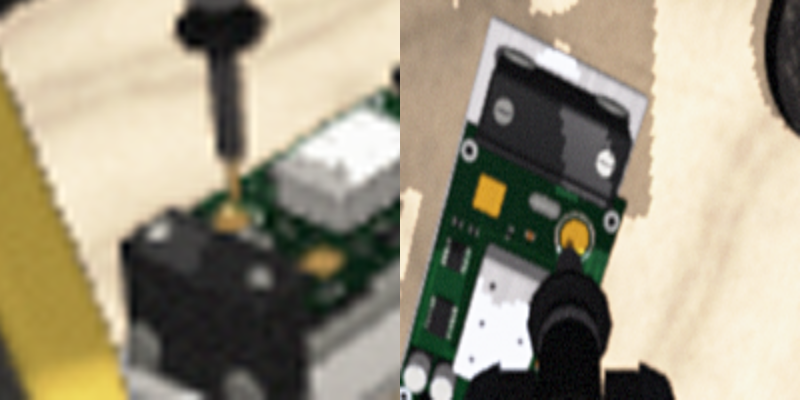

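The scene half shows the tip at (236,205), just above the pad at (232,222). The wrist half shows the tip's shadowed end at the near side of the ring centred on (575,235). That leaves about 1 mm to correct in +x before pressing down.

```bash
python3 -m inch '-1 -.0004 .0012 .001 -.001 -.001 0;-1 0 0 .001 0 0 0;-1 0 0 .001 0 0 0;-1 0 0 .001 0 0 0;-1 0 0 0 0 0 0;-1 0 0 0 0 0 0;-1 0 0 0 0 0 0'; python3 -m inch '-1 0 0 .001 0 0 0;-1 0 0 .001 0 0 0;-1 0 0 0 0 0 0;-1 0 0 0 0 0 0;-1 0 0 0 0 0 0'; for i in 1 2 3; do python3 -m inch '-1 0 0 0 0 0 0'; done | grep -E "tool_pos|contact"
```

```text
clock: 26.82
tool_pos: [0.6201, -0.184, 0.1475]
eef_rot: [0.576, 0.817, -0.0, -0.0]
contact_force: [-0.0, 1.2, -0.4]
opening: 0.167
finger_force: 35.0
clock: 27.23
tool_pos: [0.6201, -0.184, 0.1455]
eef_rot: [0.576, 0.817, -0.0, -0.0]
contact_force: [0.1, 0.4, -1.0]
opening: 0.174
finger_force: 35.0
tool_pos: [0.6201, -0.184, 0.1455]
contact_force: [0.2, 0.1, -0.7]
tool_pos: [0.6201, -0.184, 0.1455]
contact_force: [1.0, -0.1, 0.3]
tool_pos: [0.6201, -0.184, 0.1455]
contact_force: [0.1, 0.8, -0.1]
```

```bash
f(){ grep -E "contact|tool_pos"; }
(python3 -m inch '-1 0 0 .001 0 0 0;-1 0 0 0 0 0 0'; for i in 1 2 3 4 5 6 7 8; do python3 -m inch '-1 0 0 0 0 0 0'; done) | f | awk '/tool/{z=$NF}/contact/{gsub("]","");s+=$NF;n++}END{print z,s/n}'
(python3 -m inch '-1 0 0 .001 0 0 0;-1 0 0 0 0 0 0'; for i in 1 2 3 4 5 6 7 8; do python3 -m inch '-1 0 0 0 0 0 0'; done) | f | awk '/tool/{z=$NF}/contact/{gsub("]","");s+=$NF;n++}END{print z,s/n}'
```

```text
0.1445] -0.544444
0.1435] 0.0666667
```

```bash
f(){ grep -E "contact|tool_pos"; }
for s in 1 2; do (python3 -m inch '-1 0 0 .001 0 0 0;-1 0 0 .0005 0 0 0;-1 0 0 0 0 0 0'; for i in 1 2 3 4 5 6 7 8 9 10; do python3 -m inch '-1 0 0 0 0 0 0'; done) | f | awk '/tool/{z=$NF}/contact/{gsub("]","");s+=$NF;n++}END{print z,s/n}'; done; python3 tip.py; python3 -c "
import cv2,numpy as np
cv2.imwrite('pics/c11.png',np.hstack([cv2.resize(cv2.imread('pics/s9.png')[300:,60:360],(400,400)),cv2.resize(cv2.imread('pics/w9.png'),(400,400))]))"
```

```text
0.142] 0.590909
0.1405] 1.44545
at [ 0.6201 -0.184   0.1405] shift [-0.0002  0.0011 -0.007 ] turn [-0.0008 -0.0001 -0.0001]
[-0.1795274  -0.34989963  1.25559468]
axis 777 [ 0.621  -0.1842  0.0032 -0.0033] point [ 0.6208 -0.1839]
pad px count 232.0
[ 0.5616 -0.1368  0.0405]
```

View pics/c11.png

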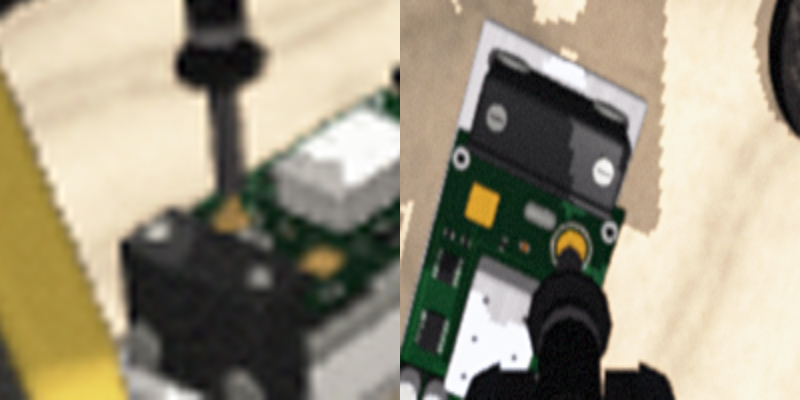

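```bash
(python3 -m inch '-1 0 0 .0005 0 0 0;-1 0 0 0 0 0 0'; for i in 1 2 3 4 5 6; do python3 -m inch '-1 0 0 0 0 0 0'; done) | grep -E "contact|tool_pos"| awk '/tool/{z=$NF}/contact/{gsub("]","");s+=$NF;n++}END{print z,s/n}'; python3 -c "
from plant import r;print(r.finish_job())"
```

```text
0.1399] 1.68571
the job is handed in; nothing more can be done
None
```

The job is handed in: the board is clamped home (jaw at about 0.006) and the probe is held upright on the round pad with about 2.3 N, so its tip should be about half way in, though I viewed 13 pictures, over the limit of 10.

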